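# Right the toppled reagent bottle, return it to its carrier and close its cap

## Robot

A 6-joint arm with a two-finger parallel gripper is mounted at the origin on a cart in front of the work surface, level with it; the furniture and walls round the work are solid. World frame = base frame: x ahead of the robot, y to its left, z up, the work surface at z = 0. Lengths are in mm, angles in rad, forces in N, time in s.
With the tool pointing down it reaches from about 350 to 775 mm from the base axis. Payload 7.3 kg.
Tool frame: the origin (TCP) lies midway between the tips of the shut fingers; the grasp point (between the pads) lies 19 mm behind it; z points along the fingers, y is the line along which they close (so a half turn about z gives the same grasp; the last joint's range is limited). The gripper opens to 92 mm and grips with 3 to 60 N. Pads are 19 mm wide; open, the fingers measure 130 mm over their backs; the gripper's body (75 mm by 190 mm) begins 47 mm behind the grasp point.
Start: joints at [-1.446, 0.342, 1.524, -0, 1.275, -0.146], TCP at [140.461, -505.881, 226.741] pointing down, gripper open.
Joint ranges: [-2.53, 2.53], [-0.77, 2.02], [0.04, 2.7], [-1, 4.14], [0.28, 2.66], [-3.11, 3.11]. Speed limits (rad/s): [2.57, 2.57, 3.14, 3.14, 3.14, 3.14].

## Interface

Orientations are given as [roll, pitch, yaw] about the fixed x, y, z axes, in that order (R = Rz(yaw) Ry(pitch) Rx(roll)).
In Python, from plant import bot gives the robot as it stands.
- The arm moves only by the tool servo_tool, never from a script. Its argument "deltas" is a list of rows, each a list of 2 entries, a list of its own where there are three numbers: the shift along the tool's x, y, z in m, then the turn, a rotation vector about the tool's x, y, z in degrees. A call has 1 to 20 rows; each row shifts and turns the commanded pose from where the row before left it, along the tool's axes as they then stand; what a row does not reach is not made up. A row lasts 1/8 s, in which the tool goes at most 62.5 mm and 10.7 degrees, less where a joint would pass 70% of its speed; a pose out of reach is approached as far as the arm can. A call with a gripper value outside its range is refused whole. "fingers" is the opening, from 0 (shut) to 1 (fully open), set as the call begins (left out, the last holds). The fingers move at their own pace and stop on an object; the grip force is fixed at half the most. Time passes only in rows, so rows that do not move let the fingers close. It gives the time, the measured TCP pose, the force, the opening and the grip force at its end, in the units of the state.
- bot.get_obs(): the state, without advancing time (a new reading comes with each control period).
- bot.capture(name): name is "side" or "top"; returns the picture (480x640x3 uint8, red, green, blue); there is no depth.
- bot.camera_model(name): a dict with "mtx" (3x3 intrinsics, pixels), "dist" ([k1, k2, p1, p2, k3] as OpenCV has them; the pictures are not rectified), "xyz" and "rotation" of the camera in the world. Camera axes: x right, y down, z forward; pixel columns grow to the right and rows downward; lengths in mm; the calibration is good to about 2 mm. A picture is of the moment at which its call begins. camera_model takes no time and is no camera call.
- bot.close_job(): hands the job in; it is judged then, once.
The state is a dict: "time": time; "joint_positions": joint angles; "dq": joint speeds; "tau": joint torques, N m; "tool_pos": TCP position; "tcp_rot": TCP orientation; "contact_force": force on the tool from outside, world axes, zero at the start; "moment": the same for the moment, N m; "grip_width": finger opening in mm; "finger_force": force on a finger pad.
Only numpy, scipy, OpenCV 4.12 (cv2) and the standard library are available. Lean on these libraries where they do the work, as an engineer would, in place of code of your own. Each camera call takes 0.05 s, during which the arm holds its last target. There are 200 camera calls.

## Task

The reagent bottle lying on the desk has been knocked over: stand it upright on the open desk and let go of it, then take it again and set it upright, right down, in the free bay of the grey carrier, where it cannot turn. Only then twist its winged cap clockwise until it is fully closed, and let go, leaving the bottle standing in the bay. Do not drop the bottle, and leave the other bottle, the jar and the glass beaker standing where they are.

Things in the scene. Friction and masses are not known exactly. Their poses are not given: they have to be found in the camera images.
- bottle: the toppled amber reagent bottle, 46x46 mm square in plan, body 78 mm tall, short neck, 117 mm tall in all with its cap, 0.22 kg; it starts lying on one flat side. Origin: centre of its underside; z runs along its axis towards the cap, x comes out of the face with the paper label (up while it lies)
- cap (a joint): turn of the bottle's black cap about the bottle's z axis: 0 = fully closed (hard stop), grows anticlockwise seen from above to 1.5 rad; it starts part open (0.8 to 1.3), turns with light friction, and does not come off
- cap_wing (a point): centre of the upright wing on top of the bottle's cap: a bar 36 mm long (x axis of this point), 10 mm thick (y) and 19 mm high (z), centred 106.5 mm above the bottle's underside, bottom of the bar 98 mm, top 116 mm. Under it the round skirt of the cap, 34 mm across, from 86 to 98 mm. Closed, the wing is parallel to the bottle's x axis
- carrier: fixed grey moulded carrier, 76 mm (x) by 242 mm with lugs (y), 38 mm high, with three square bays 54 mm wide and 68 mm apart in a row along its y (at y = -68, 0, +68 mm), bay floor 5 mm over the desk. Origin: centre of its underside. Two bays hold a bottle and a jar; one is free
- bay_pad: thin black rubber pad, 50x50x2 mm, fixed on the floor of the free bay. Origin: centre of its underside, 5 mm above the desk; axes parallel to the carrier's
- bottle_closed: a second amber bottle just like the first (46x46 mm square in plan, body 78 mm tall, short neck, 117 mm tall in all with its cap), cap closed, standing in another bay: leave it. Origin: centre of its underside
- jar: small specimen jar with grey screw lid, 46 mm across, 58 mm tall, standing in a bay: leave it. Origin: centre of its underside
- beaker: small glass beaker, 53 mm across, 63 mm tall, standing on the desk: leave it. Origin: centre of its underside
Mind the look-alikes: they are no part of the job. What is shaped like the jar but red is not meant.

How it is judged:
By the outcome, as a careful person would: the job done as asked, in the order asked, and still so for the second after the job is handed in, with the robot touching nothing.
It also fails if it takes over 72 s, if anything falls off the work surface, if the arm or the gripper's body presses on something with over 40 N, if the wrist force passes 120 N, or if a joint passes its speed limit or range.

## Working session

There is one attempt and no reset: what is moved stays moved. The work goes in short steps, Python scripts to look and compute and a tool call to move; the robot and the scene stay as the last step left them, time stands still between calls to the robot, and variables do not carry over. Pictures are saved under pics/ and viewed, at most 10 in all, crops included, and the job is handed in when it is done.

Besides the shell and the picture viewer there is one more tool, called after "Request:" by a JSON object that holds its "method" and its "body". servo_tool: Moves the arm, as the interface text tells. Its arguments: {"type":"object","properties":{"deltas":{"type":"array"},"fingers":{"type":"number"}},"required":["deltas"]}

```bash
ls; mkdir -p pics; python3 - <<'E'
from plant import bot
import cv2
for n in("side","top"):
    cv2.imwrite(f"pics/{n}0.png",bot.capture(n)[:,:,::-1]); m=bot.camera_model(n); print(n,m)
print(bot.get_obs())
E
```

```text
pics
side {'mtx': array([[514.67776056,   0.        , 320.59479513],
       [  0.        , 514.67776056, 236.70971518],
       [  0.        ,   0.        ,   1.        ]]), 'dist': array([-0.07148351,  0.        ,  0.        ,  0.        ,  0.        ]), 'xyz': array([135.60118591, 783.64854424, 728.71858302]), 'rotation': array([-2.22258516, -0.01929097, -2.61099284])}
top {'mtx': array([[452.08448556,   0.        , 314.35576067],
       [  0.        , 452.08448556, 237.71592637],
       [  0.        ,   0.        ,   1.        ]]), 'dist': array([0.00590959, 0.        , 0.        , 0.        , 0.        ]), 'xyz': array([3.99650516e+02, 8.79587237e-01, 1.03369568e+03]), 'rotation': array([-2.94209164, -0.00987909, -1.56616572])}
{'time': 0.1, 'joint_positions': array([-1.44601375e+00,  3.42632336e-01,  1.52490309e+00,  2.27553149e-05,
        1.27541360e+00, -1.45968544e-01]), 'dq': array([ 8.26397332e-05, -2.51569579e-03, -1.71375590e-03,  1.28651188e-03,
        8.98290984e-04, -1.01179703e-03]), 'tau': array([ 9.41384315e-04, -4.32006526e+01, -2.44694352e+01,  7.19039887e-02,
        5.26313356e-02, -4.78248592e-05]), 'tool_pos': array([ 140.41306288, -505.50294804,  226.13164053]), 'tcp_rot': array([-3.14025387e+00, -2.18814169e-04,  2.70744333e-01]), 'contact_force': array([-0.35588004, -0.16384894,  0.10233538]), 'moment': array([-0.02466178, -0.02752623, -0.04189855]), 'finger_force': 0.0, 'grip_width': 91.70885459100465}
```

View pics/side0.png

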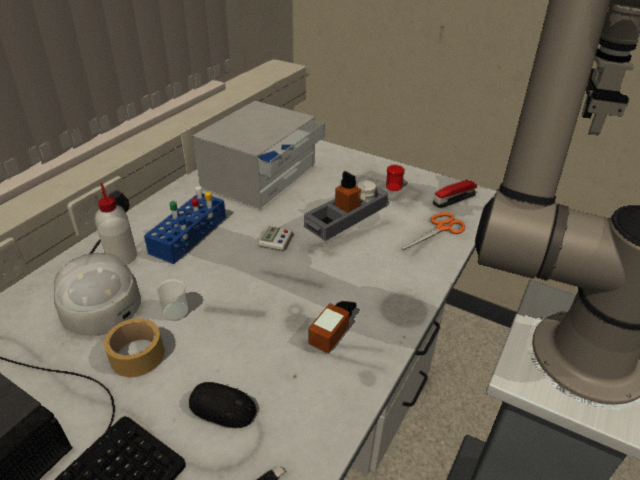

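View pics/top0.png

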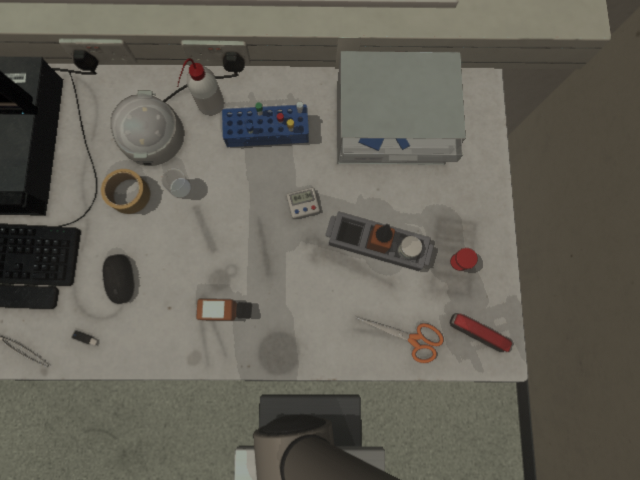

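The top view shows the toppled bottle at about (217,309) with its cap at (243,310), pointing right, which is world −y. The carrier's free bay is at (350,230), the standing bottle at (381,237) and the jar at (411,247). The red look-alike jar is at (464,260) and the beaker at (179,186). Only one amber bottle is lying down, label up, and it fits the description. I'll check it in an enlarged crop.

```bash
python3 - <<'E'
import cv2,numpy as np
t=cv2.imread("pics/top0.png");s=cv2.imread("pics/side0.png")
def c(i,x,y,w,h,W,H): return cv2.resize(i[y:y+h,x:x+w],(W,H),interpolation=cv2.INTER_CUBIC)
a=np.hstack([c(t,185,285,80,50,400,250),c(s,295,290,80,70,400,350)[:250] if 0 else c(s,295,295,80,60,400,300)[:250]])
b=np.hstack([c(t,320,200,120,75,400,250),c(s,295,165,100,75,400,300)[:250]])
cv2.imwrite("pics/crop1.png",cv2.resize(np.vstack([a,b]),(800,500)))
E
```

```text
(no output)
```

View pics/crop1.png

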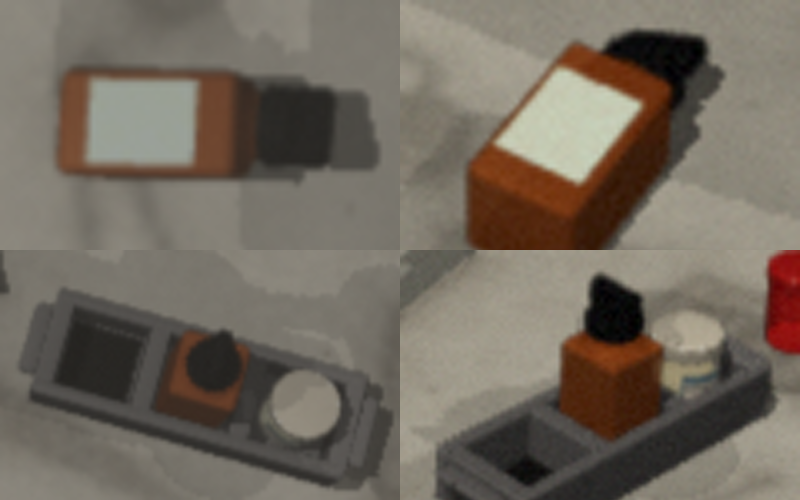

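```bash
python3 - <<'E'
import cv2,numpy as np
t=cv2.imread("pics/top0.png");s=cv2.imread("pics/side0.png")
def c(i,x,y,w,h,k): return cv2.resize(i[y:y+h,x:x+w],None,fx=k,fy=k,interpolation=cv2.INTER_CUBIC)
a=np.hstack([c(t,324,205,50,45,8),c(s,300,193,50,45,8)])
b=np.hstack([c(t,324,208,115,65,3.4783)[:226,:400],c(s,300,180,100,60,4)[:226]])
im=np.vstack([a,b]);im=cv2.convertScaleAbs(im,alpha=1.5)
cv2.imwrite("pics/crop2.png",im);print(im.shape)
E
```

```text
(586, 800, 3)
```

View pics/crop2.png

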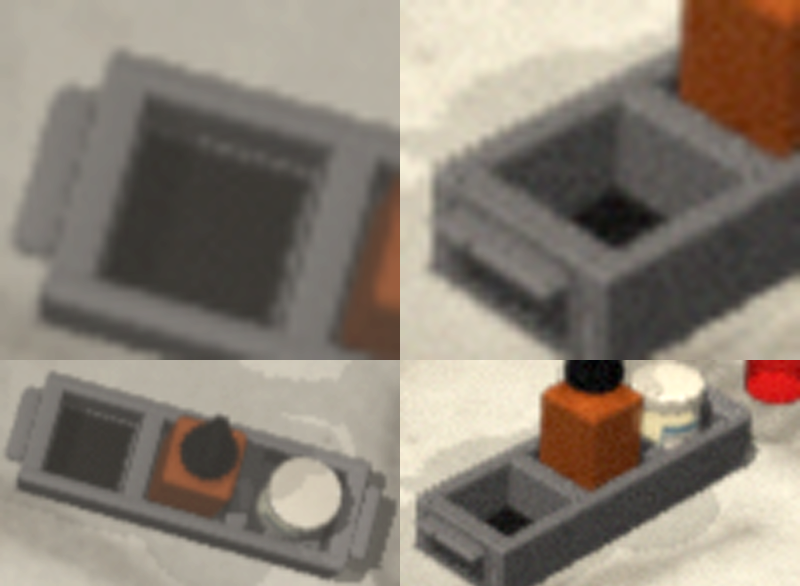

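The crop confirms the lying amber bottle (label up, wing roughly flat) and the carrier's end bay as the empty one. Its rim corners in the top view are about (342,216), (366,223), (360,246) and (336,240). Now I'll triangulate.

```bash
cat > h.py <<'E'
import cv2,numpy as np
from plant import bot
from scipy.spatial.transform import Rotation as R
from scipy.optimize import least_squares
C={n:bot.camera_model(n) for n in("side","top")}
RW={n:R.from_euler('xyz',C[n]['rotation']).as_matrix() for n in C}
def proj(n,X):
    X=np.atleast_2d(X).astype(float); Rc=RW[n].T
    return cv2.projectPoints(X,cv2.Rodrigues(Rc)[0],-Rc@C[n]['xyz'],C[n]['mtx'],C[n]['dist'])[0][:,0]
def tri(pt,ps):
    P=np.array(list(zip(pt,ps)),float);out=[]
    for a,b in P:
        out.append(least_squares(lambda X:np.r_[proj("top",X)[0]-a,proj("side",X)[0]-b],[400,0,20]).x)
    return np.array(out)
E
cat > m1.py <<'E'
from h import *
np.set_printoptions(precision=1,suppress=True)
T=lambda p:np.array(p)/5+[185,285]; S=lambda p:(np.array(p)-[400,0])/5+[295,295]
bt=T([(62,72),(237,73),(234,175),(58,173)]);bs=S([(470,168),(572,43),(670,88),(578,213)])
lt=T([(88,80),(197,80),(195,165),(86,165)]);ls=S([(497,145),(565,68),(642,100),(580,184)])
print("body",tri(bt,bs));print("label",tri(lt,ls))
# note crop aspect: top panel 80x50->400x250 ; side 80x60->400x300
ct=np.array([(143,92),(335,147),(290,325),(98,280),(115,52),(42,290)])/8+[324,205]
cs=(np.array([(490,180),(625,93),(745,185),(607,260),(437,165),(597,280)])-[400,0])/8+[300,193]
print("bay",tri(ct,cs))
w=25;far=np.array([[430.4,238.2],[421.2,268.4]])
def model(p):
    x,y,yaw,z=p; c,s=np.cos(yaw),np.sin(yaw)
    L=np.array([(27,95),(27,41),(-27,41),(-27,95),(38,105),(-38,105),(38,-105),(-38,-105)],float)
    return np.c_[x+c*L[:,0]-s*L[:,1],y+s*L[:,0]+c*L[:,1],np.full(8,z)]
def f(p,sep=False):
    M=model(p);return np.r_[(proj("top",M[:4])-ct[:4]).ravel(),(proj("side",M[:4])-cs[:4]).ravel(),(proj("top",M[6:])-far).ravel()*.5,(proj("side",M[7:])-[[387,193.75]]).ravel()*.5]
r=least_squares(f,[400,-100,-.2,38]);print(r.x,r.fun)
print("bay centre",model(r.x)[:4].mean(0))
E
python3 m1.py
```

```text
body [[461.  244.9  42.1]
 [461.6 169.6  40.5]
 [418.8 169.7  39.1]
 [417.5 243.9  42.8]]
label [[457.3 232.8  45. ]
 [456.8 185.6  43.8]
 [422.6 185.5  44.8]
 [422.2 232.4  43.9]]
bay [[ 650.2  -71.6   30.6]
 [ 634.  -125.2   36.6]
 [ 584.6 -112.3   28.5]
 [ 598.5  -57.5   29.1]
 [ 661.6  -62.9   36.6]
 [ 593.8  -41.7   33.9]]
[ 598.1 -157.1   -0.3   31.5] [ 1.1  0.9 -0.1  0.5 -0.6  0.6  0.3 -0.4 -0.7 -0.9 -1.2  1.5 -0.3 -0.5
  0.6 -0.9 -0.6 -0.6  0.1  0.3 -0.2  0.7]
bay centre [616.8 -91.7  31.5]
```

```bash
cat >> h.py <<'E'
import json,os
def pose(log=True):
    o=bot.get_obs()
    if log: open("log.jsonl","a").write(json.dumps([o['joint_positions'].tolist(),o['tool_pos'].tolist(),o['tcp_rot'].tolist()])+"\n")
    return o['tool_pos'],R.from_euler('xyz',o['tcp_rot'])
def tool(elev,az,az_y):
    """tool z has azimuth az (deg) and points elev deg below horizontal; tool y horizontal"""
    e,a=np.radians([elev,az]); z=np.array([np.cos(e)*np.cos(a),np.cos(e)*np.sin(a),-np.sin(e)])
    b=np.radians(az_y); y=np.array([np.cos(b),np.sin(b),0]); y-=z*(y@z); y/=np.linalg.norm(y)
    return R.from_matrix(np.c_[np.cross(y,z),y,z])
def plan(stages,start=None):
    """stages: (grasp point xyz, R, rows); rows per stage printed in tool axes"""
    p,r=start or pose(); rows=[];g=p-19*r.as_matrix()[:,2]
    for G,Rt,n in stages:
        g0=g.copy();r0=r; w=(r0.inv()*Rt).as_rotvec(); G=np.array(G,float);out=[]
        for k in range(1,n+1):
            s=k/n; rn=r0*R.from_rotvec(w*s); pn=g0+(G-g0)*s+19*rn.as_matrix()[:,2]
            d=np.round(r.inv().apply(pn-p)/1e3,4); t=np.round((r.inv()*rn).as_rotvec(degrees=True),2)
            out.append([d.tolist(),t.tolist()]); p=p+r.apply(d*1e3); r=r*R.from_rotvec(t,degrees=True)
        g=p-19*r.as_matrix()[:,2]
        print(json.dumps(out).replace(" ",""))
    print("end",p.round(1),r.as_euler('xyz').round(3))
D=tool(90,0,0)
E
python3 - <<'E'
from h import *
print(D.as_euler('xyz'))
A=tool(65,90,0)
print(A.as_matrix().round(2))
Dn=R.from_euler('xyz',[np.pi,0,.27])
plan([([380,-330,245],Dn,8),([450,0,245],tool(90,90,0),10)])
E
```

```text
[3.14159265 0.         1.57079633]
[[ 0.    1.    0.  ]
 [ 0.91  0.    0.42]
 [ 0.42  0.   -0.91]]
[[[0.0347,-0.0131,0.0],[-0.01,-0.0,0.01]],[[0.0347,-0.0132,0.0001],[-0.01,-0.0,0.0]],[[0.0348,-0.0131,0.0],[-0.01,-0.0,0.01]],[[0.0347,-0.0131,0.0001],[-0.01,-0.01,0.0]],[[0.0347,-0.0132,-0.0],[-0.01,0.0,0.01]],[[0.0347,-0.0131,0.0],[-0.01,0.0,0.0]],[[0.0347,-0.0132,0.0],[-0.01,-0.0,0.01]],[[0.0348,-0.0131,0.0],[-0.01,-0.0,0.0]]]
[[[0.0155,-0.0299,0.0],[0.0,-0.0,-7.45]],[[0.0193,-0.0277,0.0],[0.0,0.0,-7.46]],[[0.0228,-0.0249,0.0],[0.0,0.0,-7.45]],[[0.0257,-0.0218,0.0],[0.0,0.0,-7.45]],[[0.0284,-0.0183,0.0],[0.0,0.0,-7.45]],[[0.0305,-0.0144,0.0],[0.0,0.0,-7.46]],[[0.0321,-0.0103,0.0],[0.0,0.0,-7.45]],[[0.0332,-0.0061,0.0],[0.0,0.0,-7.45]],[[0.0337,-0.0017,0.0],[0.0,0.0,-7.45]],[[0.0336,0.0026,0.0],[0.0,0.0,-7.46]]]
end [450.  -0. 226.] [3.142 0.    1.571]
```

Request:
{"method": "servo_tool", "body": {"deltas": [[[0.035,-0.013,0],[0,0,0]],[[0.035,-0.013,0],[0,0,0]],[[0.035,-0.013,0],[0,0,0]],[[0.035,-0.013,0],[0,0,0]],[[0.035,-0.013,0],[0,0,0]],[[0.035,-0.013,0],[0,0,0]],[[0.035,-0.013,0],[0,0,0]],[[0.035,-0.013,0],[0,0,0]],[[0.016,-0.03,0],[0,0,-7.5]],[[0.019,-0.028,0],[0,0,-7.5]],[[0.023,-0.025,0],[0,0,-7.5]],[[0.026,-0.022,0],[0,0,-7.5]],[[0.028,-0.018,0],[0,0,-7.5]],[[0.03,-0.014,0],[0,0,-7.5]],[[0.032,-0.01,0],[0,0,-7.5]],[[0.033,-0.006,0],[0,0,-7.5]],[[0.034,-0.002,0],[0,0,-7.5]],[[0.034,0.003,0],[0,0,-7]]], "fingers": 1}}

```text
time: 2.35
tool_pos: [451.5, 0.7, 226.5]
tcp_rot: [-3.141, 0.0, 1.575]
contact_force: [0.7, -0.2, -0.5]
grip_width: 91.5
finger_force: 0.0
```

```bash
python3 - <<'E'
from h import *
np.set_printoptions(precision=3,suppress=True)
print(pose(),bot.get_obs()['joint_positions'])
A=tool(65,90,0);d=A.as_matrix()[:,2]
G=np.array([439.5,194,29.])
plan([(G-130*d,A,6),(G-80*d,A,3)])
E
```

```text
(array([451.475,   0.732, 226.476]), Rotation.from_matrix(array([[-0.004,  1.   , -0.001],
                            [ 1.   ,  0.004, -0.   ],
                            [-0.   , -0.001, -1.   ]]))) [-0.168  0.208  1.713 -0.     1.222 -0.173]
[[[0.0244,-0.0019,0.0164],[-0.01,4.17,0.04]],[[0.0232,-0.0019,0.018],[-0.02,4.16,0.04]],[[0.0218,-0.0019,0.0196],[-0.01,4.17,0.04]],[[0.0204,-0.0019,0.021],[-0.02,4.17,0.04]],[[0.0187,-0.002,0.0223],[-0.01,4.16,0.04]],[[0.0171,-0.002,0.0235],[-0.02,4.17,0.04]]]
[[[0.0,0.0,0.0167],[0.0,0.0,0.0]],[[0.0,0.0,0.0166],[0.0,0.0,0.0]],[[0.0,0.0,0.0167],[0.0,0.0,0.0]]]
end [439.5 168.2  84.3] [ 3.142 -0.436  1.571]
```

Request:
{"method": "servo_tool", "body": {"deltas": [[[0.0244,-0.002,0.0164],[0,4.17,0]],[[0.0232,-0.002,0.018],[0,4.17,0]],[[0.0218,-0.002,0.0196],[0,4.17,0.1]],[[0.0204,-0.002,0.021],[0,4.17,0.1]],[[0.0187,-0.002,0.0223],[0,4.16,0]],[[0.0171,-0.002,0.0235],[0,4.16,0]],[[0,0,0.0167],[0,0,0]],[[0,0,0.0167],[0,0,0]],[[0,0,0.0167],[0,0,0]],[[0,0,0],[0,0,0]]]}}

```text
time: 3.6
tool_pos: [438.8, 167.5, 83.6]
tcp_rot: [-3.138, -0.436, 1.567]
contact_force: [1.0, 0.2, 0.2]
grip_width: 91.8
finger_force: 0.0
```

```bash
python3 - <<'E'
from h import *
np.set_printoptions(precision=3,suppress=True)
p,r=pose();print(p,r.as_euler('xyz'),bot.get_obs()['joint_positions'])
A=tool(65,90,0);d=A.as_matrix()[:,2]
G=np.array([439.5,194,29.])
plan([(G,A,5)])
im=bot.capture("side");t=bot.capture("top")
cv2.imwrite("pics/v1.png",np.hstack([cv2.resize(im[220:380,230:430],(400,320)),cv2.resize(t[200:360,130:330],(400,320))])[:,:,::-1])
E
```

```text
[438.78  167.464  83.558] [-3.138 -0.436  1.567] [-0.099  0.431  1.968  0.577  0.88  -0.5  ]
[[[0.0002,0.0002,0.0159],[-0.03,-0.0,-0.04]],[[0.0002,0.0001,0.016],[-0.02,-0.0,-0.04]],[[0.0002,0.0002,0.0159],[-0.03,-0.0,-0.05]],[[0.0002,0.0002,0.0159],[-0.02,-0.01,-0.04]],[[0.0002,0.0001,0.016],[-0.03,0.0,-0.04]]]
end [439.5 202.1  11.7] [ 3.142 -0.436  1.571]
```

View pics/v1.png

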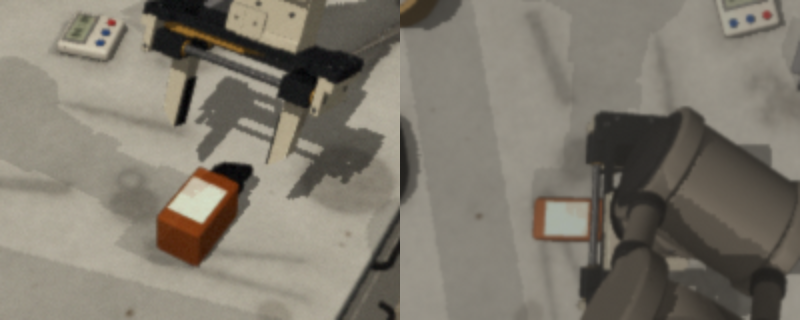

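The picture shows the fingers open over the bottle, one on each side of the body in x, lined up with the cap just below them. Next I descend and grip.

Request:
{"method": "servo_tool", "body": {"deltas": [[[0.0002,0.0002,0.016],[0,0,0]],[[0.0002,0.0002,0.016],[0,0,0]],[[0.0002,0.0002,0.016],[0,0,-0.1]],[[0.0002,0.0002,0.016],[0,0,-0.1]],[[0.0002,0.0002,0.016],[0,0,0]],[[0,0,0],[0,0,0]]]}}

```text
time: 4.45
tool_pos: [439.9, 202.4, 11.1]
tcp_rot: [-3.14, -0.436, 1.571]
contact_force: [-0.5, -0.4, 0.9]
grip_width: 91.6
finger_force: 0.0
```

Request:
{"method": "servo_tool", "body": {"deltas": [[[0,0,0],[0,0,0]],[[0,0,0],[0,0,0]],[[0,0,0],[0,0,0]],[[0,0,0],[0,0,0]],[[0,0,0],[0,0,0]],[[0,0,0],[0,0,0]]], "fingers": 0}}

```text
time: 5.2
tool_pos: [440.9, 201.8, 12.5]
tcp_rot: [3.141, -0.436, 1.571]
contact_force: [-1.3, -0.8, 2.1]
grip_width: 45.9
finger_force: 29.9
```

```bash
cat > kin.py <<'E'
from h import *
def fk(q,k):
    a1,b,d1,l2,a3,l3,L,bw=k; q1,q2,q3,q4,q5,q6=q
    r=R.from_euler('z',q1);p=r.apply([a1,b,d1]); r2=r*R.from_euler('y',q2);p=p+r2.apply([0,0,l2])
    r3=r2*R.from_euler('y',q3);p=p+r3.apply([a3,0,l3]); r4=r3*R.from_euler('z',q4)*R.from_euler('y',q5);p=p+r4.apply([0,bw,L])
    return p,r4*R.from_euler('z',q6)
def fit():
    S=[json.loads(l) for l in open("log.jsonl")]
    f=lambda k:np.concatenate([fk(s[0],k)[0]-s[1] for s in S]+[0.002*(k-k0)])
    k0=np.array([0,76,300,450,0,400,250,0.])
    r=least_squares(f,k0);return r.x,S,f(r.x)
def ik(p,Rt,k,q0=None):
    lo=np.array([-2.53,-.77,.04,-1,.28,-3.11]);hi=np.array([2.53,2.02,2.7,4.14,2.66,3.11])
    def f(q):
        a,r=fk(q,k);return np.r_[(a-p)/100,(r.inv()*Rt).as_rotvec()]
    best=min((least_squares(f,np.clip(x,lo+.01,hi-.01),bounds=(lo,hi)) for x in [np.array(s) for s in([.1,.4,1.9,.5,.9,-.5],[.5,.4,1.9,-.7,1.6,1],[0,.8,1.4,-.9,1.6,1.2])]),key=lambda r:r.cost)
    return best.x,best.cost
E
python3 - <<'E'
from kin import *
np.set_printoptions(precision=3,suppress=True)
print(pose()); k,S,e=fit();print(k,len(S),abs(e).max())
off=[(fk(s[0],k)[1].inv()*R.from_euler('xyz',s[2])).as_rotvec() for s in S];print(off)
E
```

```text
(array([440.872, 201.773,  12.466]), Rotation.from_matrix(array([[-0.   ,  1.   ,  0.001],
                            [ 0.906, -0.   ,  0.423],
                            [ 0.423,  0.001, -0.906]])))
[ -0.015  76.377 222.938 506.174  46.495 379.621 318.091   0.023] 6 0.1541242657437731
[array([-0.   ,  0.   ,  1.571]), array([0.   , 0.   , 1.571]), array([0.   , 0.   , 1.571]), array([-0.   ,  0.   ,  1.571]), array([-0.   ,  0.   ,  1.571]), array([-0.   , -0.   ,  1.571])]
```

```bash
cat >> kin.py <<'E'
OFF=R.from_euler('z',np.pi/2)
def chk(G,elev,az,azy,k):
    Rt=tool(elev,az,azy);q,c=ik(np.array(G)+19*Rt.as_matrix()[:,2],Rt*OFF.inv(),k);return q.round(2),round(c,5)
E
python3 - <<'E'
from kin import *
k,S,e=fit()
for y in (194,150,100,0,-100):
  for az in(-90,-60): print(y,az,chk([440,y,60],25,az,az+90,k))
for el in(20,25,30,40):
  for az in(-107,-100,-95): print("bay",el,az,chk([617,-92,65],el,az,az+90,k))
E
python3 - <<'E'
# refined bay fits
import runpy,io,contextlib
with contextlib.redirect_stdout(io.StringIO()): m=runpy.run_path('m1.py')
from h import *
f,model=m['f'],m['model']
for z in(38,):
    r=least_squares(lambda q:f(np.r_[q,z]),[600,-157,-.3]);print(r.x,r.fun.round(1),model(np.r_[r.x,z])[:4].mean(0))
# with free shift of each camera's pixel
def g(q):
    e=f(np.r_[q[:3],38]).reshape(-1,2).copy(); e[:4]+=q[3:5];e[8:10]+=.5*q[3:5];e[4:8]+=q[5:7];e[10:]+=.5*q[5:7];return np.r_[e.ravel(),q[3:]*.5]
r=least_squares(g,[600,-157,-.3,0,0,0,0]);print(r.x,r.fun.round(1),model(np.r_[r.x[:3],38])[:4].mean(0))
E
```

```text
194 -90 (array([ 0.69,  0.98,  1.44, -0.77,  1.63,  1.04]), np.float64(0.0))
194 -60 (array([ 0.78,  0.87,  1.71, -1.  ,  1.34,  0.98]), np.float64(0.00804))
150 -90 (array([ 0.64,  0.95,  1.54, -0.82,  1.56,  1.06]), np.float64(0.0))
150 -60 (array([ 0.7 ,  0.84,  1.77, -1.  ,  1.3 ,  0.96]), np.float64(0.01856))
100 -90 (array([ 0.57,  0.92,  1.65, -0.87,  1.48,  1.09]), np.float64(0.0))
100 -60 (array([ 0.6 ,  0.8 ,  1.82, -1.  ,  1.25,  0.93]), np.float64(0.03718))
0 -90 (array([ 0.4 ,  0.87,  1.8 , -1.  ,  1.35,  1.12]), np.float64(0.00043))
0 -60 (array([ 0.36,  0.72,  1.89, -1.  ,  1.13,  0.78]), np.float64(0.09543))
-100 -90 (array([ 0.16,  0.83,  1.8 , -1.  ,  1.28,  0.98]), np.float64(0.02275))
-100 -60 (array([ 0.07,  0.62,  1.95, -1.  ,  0.94,  0.52]), np.float64(0.16528))
bay 20 -107 (array([ 0.14,  1.11,  1.13, -1.  ,  1.66,  0.78]), np.float64(0.00045))
bay 20 -100 (array([ 0.14,  1.06,  1.2 , -1.  ,  1.57,  0.75]), np.float64(0.00581))
bay 20 -95 (array([ 0.14,  1.03,  1.25, -1.  ,  1.51,  0.72]), np.float64(0.01345))
bay 25 -107 (array([ 0.13,  1.07,  1.17, -0.97,  1
[... 347 characters left out ...]
.float64(0.0))
bay 30 -95 (array([ 0.13,  0.96,  1.35, -1.  ,  1.37,  0.73]), np.float64(0.00086))
bay 40 -107 (array([ 0.07,  0.95,  1.25, -0.81,  1.42,  0.7 ]), np.float64(0.0))
bay 40 -100 (array([ 0.09,  0.91,  1.34, -0.87,  1.32,  0.68]), np.float64(0.0))
bay 40 -95 (array([ 0.09,  0.89,  1.4 , -0.92,  1.24,  0.68]), np.float64(0.0))
[ 596.3 -154.6   -0.3] [ 0.2  1.  -0.8  0.6 -1.4  0.9 -0.6 -0.1 -0.5 -2.4 -0.9 -0.   0.1 -2.1
  0.9 -2.4 -0.8 -0.5 -0.1  0.5  0.  -0.1] [614.9 -89.2  38. ]
[ 596.  -154.1   -0.3    0.9   -0.6    0.1    1.4] [ 0.8  0.5 -0.2  0.1 -0.8  0.4  0.  -0.6 -0.4 -0.8 -0.8  1.5  0.2 -0.5
  1.  -0.9 -0.4 -0.7  0.2  0.3  0.1  0.7  0.4 -0.3  0.1  0.7] [614.7 -88.7  38. ]
```

```bash
python3 - <<'E'
from kin import *
k,S,e=fit()
for el in(115,100,90,70,50,35,25): print(el,chk([440,194,115],el if el<=90 else 180-el,-90 if el<=90 else 90,0,k))
A=tool(65,90,0);B=tool(25,-90,0)
plan([([440.5,194,115],A,4),([440.5,194,115],B,16),([440.5,194,58],B,5)])
E
```

```text
115 (array([-0.02,  0.41,  1.94,  0.58,  0.88, -0.41]), np.float64(0.0))
100 (array([ 0.15,  0.4 ,  1.87,  0.23,  0.86, -0.  ]), np.float64(0.0))
90 (array([0.26, 0.42, 1.82, 0.  , 0.9 , 0.26]), np.float64(0.0))
70 (array([ 0.45,  0.52,  1.7 , -0.35,  1.1 ,  0.64]), np.float64(0.0))
50 (array([ 0.59,  0.67,  1.58, -0.58,  1.36,  0.85]), np.float64(0.0))
35 (array([ 0.66,  0.8 ,  1.5 , -0.7 ,  1.56,  0.94]), np.float64(0.0))
25 (array([ 0.69,  0.9 ,  1.44, -0.78,  1.69,  0.98]), np.float64(0.0))
[[[0.0091,-0.0001,-0.0193],[0.01,0.0,0.01]],[[0.009,-0.0001,-0.0193],[0.01,0.0,0.0]],[[0.0091,-0.0,-0.0193],[0.02,0.0,0.01]],[[0.0091,-0.0001,-0.0193],[0.01,0.01,0.0]]]
[[[-0.0019,-0.0,-0.0001],[0.0,-5.63,0.0]],[[-0.0018,-0.0,-0.0001],[0.0,-5.62,0.0]],[[-0.0019,-0.0,-0.0001],[0.0,-5.63,0.0]],[[-0.0019,-0.0,-0.0001],[0.0,-5.62,0.0]],[[-0.0018,-0.0,-0.0001],[0.0,-5.63,0.0]],[[-0.0019,-0.0,-0.0001],[0.0,-5.62,0.0]],[[-0.0018,-0.0,-0.0001],[0.0,-5.63,0.0]],[[-0.0019,-0.0,-0.0],[0.0,-5.62,0.0]],[[-0.0019,-0.0,-0.0001],[0.0,-5.63,0.0]],[[-0.0018,-0.0,-0.0001],[0.0,-5.62,0.0]],[[-0.0019,-0.0,-0.0001],[0.0,-5.63,0.0]],[[-0.0019,-0.0,-0.0001],[0.0,-5.62,0.0]],[[-0.0018,-0.0,-0.0001],[0.0,-5.63,0.0]],[[-0.0019,-0.0,-0.0001],[0.0,-5.62,0.0]],[[-0.0019,-0.0,-0.0001],[0.0,-5.63,0.0]],[[-0.0018,-0.0,-0.0001],[0.0,-5.62,0.0]]]
[[[0.0103,-0.0,0.0048],[0.0,-0.0,0.0]],[[0.0104,-0.0,0.0048],[0.0,-0.0,0.0]],[[0.0103,-0.0,0.0049],[0.0,-0.0,0.0]],[[0.0103,-0.0,0.0048],[0.0,-0.0,0.0]],[[0.0103,-0.0,0.0048],[0.0,-0.0,0.0]]]
end [440.5 176.8  50. ] [3.142 1.134 1.571]
```

Request:
{"method": "servo_tool", "body": {"deltas": [[[0.009,0,-0.0193],[0,0,0]],[[0.009,0,-0.0193],[0,0,0]],[[0.009,0,-0.0193],[0,0,0]],[[0.009,0,-0.0193],[0,0,0]],[[-0.0019,0,0],[0,-5.63,0]],[[-0.0019,0,0],[0,-5.63,0]],[[-0.0019,0,0],[0,-5.63,0]],[[-0.0019,0,0],[0,-5.63,0]],[[-0.0019,0,0],[0,-5.63,0]],[[-0.0019,0,0],[0,-5.63,0]],[[-0.0019,0,0],[0,-5.63,0]],[[-0.0019,0,0],[0,-5.63,0]],[[-0.0019,0,0],[0,-5.62,0]],[[-0.0019,0,0],[0,-5.62,0]],[[-0.0019,0,0],[0,-5.62,0]],[[-0.0019,0,0],[0,-5.62,0]],[[-0.0019,0,0],[0,-5.62,0]],[[-0.0019,0,0],[0,-5.62,0]],[[-0.0019,0,0],[0,-5.62,0]],[[-0.0019,0,0],[0,-5.62,0]]]}}

```text
time: 7.7
tool_pos: [440.6, 176.0, 104.9]
tcp_rot: [3.141, 1.137, 1.571]
contact_force: [-0.6, -1.1, -2.3]
grip_width: 46.2
finger_force: 29.9
```

Request:
{"method": "servo_tool", "body": {"deltas": [[[0.0103,0,0.0048],[0,0,0]],[[0.0103,0,0.0048],[0,0,0]],[[0.0103,0,0.0048],[0,0,0]],[[0.0103,0,0.0048],[0,0,0]],[[0,0,0],[0,0,0]],[[0,0,0],[0,0,0]]]}}

```text
time: 8.45
tool_pos: [440.9, 175.7, 60.4]
tcp_rot: [3.139, 1.134, 1.568]
contact_force: [0.5, 1.2, -3.1]
grip_width: 45.6
finger_force: 29.9
```

```bash
python3 - <<'E'
from h import *
p,r=pose();print(p,r.as_euler('xyz'),(p-19*r.as_matrix()[:,2]))
im=bot.capture("side");t=bot.capture("top")
cv2.imwrite("pics/v2.png",np.hstack([cv2.resize(im[250:390,270:390],(480,560)),cv2.resize(t[260:350,190:270],(315,360))[:560] if 0 else cv2.copyMakeBorder(cv2.resize(t[260:350,190:270],(315,354)),0,206,0,0,cv2.BORDER_CONSTANT)])[:,:,::-1])
E
```

```text
[440.93045521 175.73534206  60.40610889] [3.13887065 1.13430312 1.56827541] [440.92214376 192.95390974  68.43859653]
```

View pics/v2.png

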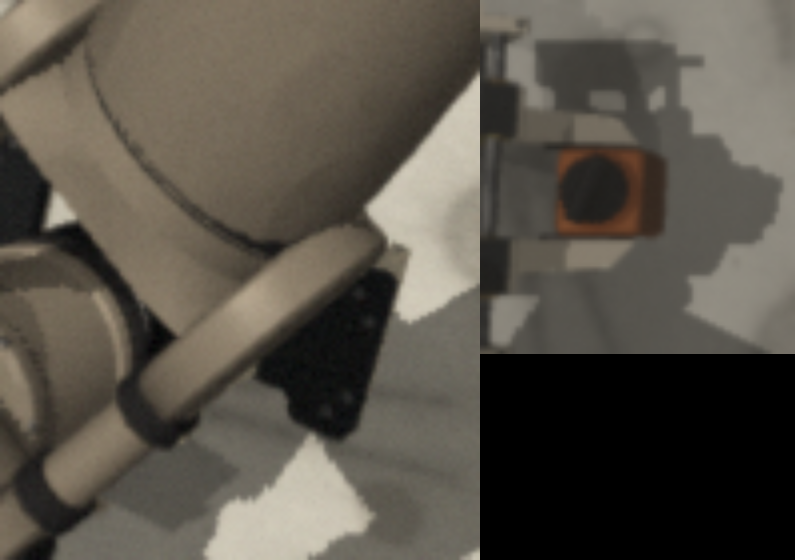

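The side view is blocked by the arm. The top view shows the bottle upright between the fingers, cap up at crop (595,188). Now I lower it to contact.

Request:
{"method": "servo_tool", "body": {"deltas": [[[0.0036,0,0.0017],[0,0,0]],[[0.0036,0,0.0017],[0,0,0]],[[0.0036,0,0.0017],[0,0,0]],[[0,0,0],[0,0,0]],[[0,0,0],[0,0,0]]]}}

```text
time: 9.18
tool_pos: [440.8, 175.6, 48.2]
tcp_rot: [3.14, 1.135, 1.569]
contact_force: [0.9, -0.0, -2.1]
grip_width: 46.2
finger_force: 29.9
```

Request:
{"method": "servo_tool", "body": {"deltas": [[[0.0009,0,0.0004],[0,0,0]],[[0.0009,0,0.0004],[0,0,0]],[[0.0009,0,0.0004],[0,0,0]],[[0,0,0],[0,0,0]]]}}

```text
time: 9.68
tool_pos: [440.8, 175.7, 45.8]
tcp_rot: [3.139, 1.135, 1.569]
contact_force: [0.3, 1.0, 2.4]
grip_width: 46.0
finger_force: 29.9
```

Request:
{"method": "servo_tool", "body": {"deltas": [[[0.0009,0,0.0004],[0,0,0]],[[0,0,0],[0,0,0]],[[0,0,0],[0,0,0]]]}}

```text
time: 10.05
tool_pos: [440.8, 175.7, 45.8]
tcp_rot: [3.138, 1.136, 1.567]
contact_force: [-1.2, 2.2, 7.1]
grip_width: 45.7
finger_force: 29.9
```

Request:
{"method": "servo_tool", "body": {"deltas": [[[0,0,0],[0,0,0]],[[0,0,0],[0,0,0]],[[0,0,0],[0,0,0]],[[0,0,0],[0,0,0]],[[0,0,-0.01],[0,0,0]],[[0,0,-0.02],[0,0,0]],[[0,0,-0.02],[0,0,0]],[[0,0,-0.02],[0,0,0]],[[0,0,0],[0,0,0]]], "fingers": 1}}

```text
time: 11.18
tool_pos: [441.0, 240.7, 74.3]
tcp_rot: [3.136, 1.133, 1.567]
contact_force: [0.1, 0.0, 0.2]
grip_width: 92.0
finger_force: 0.0
```

```bash
python3 - <<'E'
from h import *
p,r=pose();print(p,r.as_euler('xyz'),bot.get_obs()['joint_positions'])
im=bot.capture("side");t=bot.capture("top")
cv2.imwrite("pics/side2.png",im[:,:,::-1]);cv2.imwrite("pics/top2.png",t[:,:,::-1])
cv2.imwrite("pics/v3.png",np.hstack([cv2.resize(im[270:370,280:380],(400,400)),cv2.resize(t[280:340,190:250],(400,400),interpolation=cv2.INTER_CUBIC)])[:,:,::-1])
E
```

```text
[440.9733365  240.6533166   74.29344459] [3.13569175 1.13285102 1.56709353] [ 0.76525854  1.00695896  1.27986582 -0.73088039  1.76556366  0.98390867]
```

View pics/v3.png

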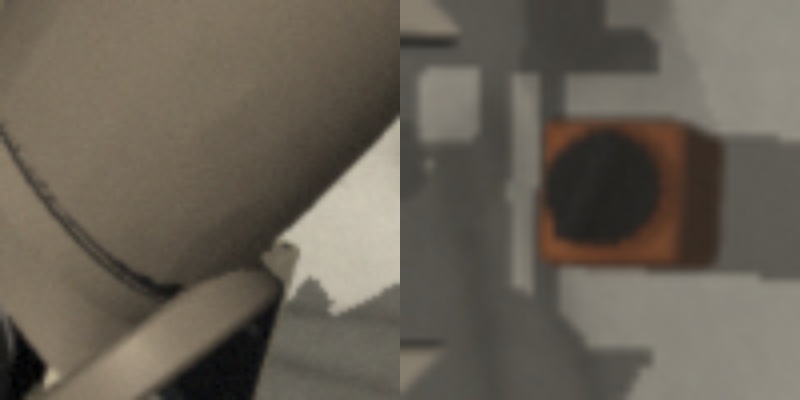

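The crop shows the bottle standing free, with its top-face corners at about (545,118), (685,118), (680,265) and (543,265). I'll measure it with the top camera and plan the regrasp.

```bash
python3 - <<'E'
from kin import *
np.set_printoptions(precision=2,suppress=True)
c=(np.array([(545,118),(685,118),(680,265),(543,265)])-[400,0])/6.6667+[190,280]
def back(px,z): return least_squares(lambda q:proj("top",[q[0],q[1],z])[0]-px,[440,190]).x
print("bottle", np.array([back(x,78) for x in c]), np.array([back(x,78) for x in c]).mean(0))
B=np.array([(143,92),(335,147),(290,325),(98,280)])/8+[324,205]
b=np.array([back(x,38) for x in B]);print("bay",b,b.mean(0),np.degrees(np.arctan2(*(b[1]-b[0]+b[2]-b[3])))+0)
k,S,e=fit()
E=tool(29,-90,0); d=E.as_matrix()[:,2]
print(chk([441,193,54],29,-90,0,k))
plan([(np.array([441,191,57])-70*d,E,3),([441,191,57],E,5)])
E
```

```text
bottle [[463.3  206.71]
 [463.52 162.81]
 [418.05 162.51]
 [417.86 205.06]] [440.68 184.27]
bay [[ 650.57  -70.27]
 [ 634.92 -124.52]
 [ 583.62 -110.98]
 [ 596.12  -57.22]] [616.31 -90.75] -165.3938758422017
(array([ 0.68,  0.96,  1.47, -0.75,  1.57,  1.03]), np.float64(0.0))
[[[-0.0029,0.0001,-0.0001],[0.01,1.34,-0.01]],[[-0.0029,0.0002,-0.0001],[0.01,1.34,-0.0]],[[-0.0029,0.0001,-0.0003],[0.01,1.34,-0.01]]]
[[[-0.0,0.0,0.014],[-0.0,-0.0,0.0]],[[-0.0,0.0,0.014],[-0.0,-0.0,0.0]],[[-0.0,0.0,0.014],[-0.0,-0.0,0.0]],[[-0.0,0.0,0.014],[-0.0,-0.0,0.0]],[[-0.0,0.0,0.014],[-0.0,-0.0,0.0]]]
end [441.  174.4  47.8] [-3.14  1.06  1.57]
```

Request:
{"method": "servo_tool", "body": {"deltas": [[[-0.0029,0.0001,0],[0,1.34,0]],[[-0.0029,0.0001,-0.0002],[0,1.34,0]],[[-0.0029,0.0001,-0.0002],[0,1.34,0]],[[0,0,0.014],[0,0,0]],[[0,0,0.014],[0,0,0]],[[0,0,0.014],[0,0,0]],[[0,0,0.014],[0,0,0]],[[0,0,0.014],[0,0,0]],[[0,0,0],[0,0,0]],[[0,0,0],[0,0,0]]]}}

```text
time: 12.52
tool_pos: [441.3, 174.7, 48.0]
tcp_rot: [3.139, 1.064, 1.569]
contact_force: [-0.2, 0.4, 0.0]
grip_width: 91.5
finger_force: 0.0
```

```bash
python3 - <<'E'
import runpy,io,contextlib
with contextlib.redirect_stdout(io.StringIO()): m=runpy.run_path('m1.py')
from h import *
np.set_printoptions(precision=3,suppress=True)
print(pose())
f,model,ct=m['f'],m['model'],m['ct']
T=np.vstack([ct,[[430.4,238.2],[421.2,268.4]]])
r=least_squares(lambda q:(proj("top",model(np.r_[q,38]))-T).ravel(),[600,-157,-.3]);print("toponly",r.x,r.fun.reshape(-1,2),model(np.r_[r.x,38])[:4].mean(0))
r=least_squares(lambda q:(proj("top",model(np.r_[q,38])[:6])-T[:6]).ravel(),[600,-157,-.3]);print("no far",r.x,model(np.r_[r.x,38])[:4].mean(0))
r=least_squares(lambda q:f(np.r_[q,38]),[600,-157,-.3]);print(r.x)
def back(px,z): return least_squares(lambda q:proj("top",[q[0],q[1],z])[0]-px,[440,190]).x
for s in((4,6),(5,7)): 
    a,b=back(T[s[0]],38),back(T[s[1]],38);d=b-a;print("long edge len",np.hypot(*d),"yaw",np.degrees(np.arctan2(-d[0],-d[1]))*-1)
a=back(np.array([381+0,232.]),0)
E
```

```text
(array([441.282, 174.654,  47.993]), Rotation.from_matrix(array([[ 0.001,  1.   ,  0.001],
                            [ 0.485,  0.   , -0.874],
                            [-0.874,  0.001, -0.485]])))
toponly [ 597.359 -155.377   -0.285] [[ 0.675  0.261]
 [-0.396  0.052]
 [-1.127  0.277]
 [-0.274 -0.89 ]
 [ 1.273 -0.463]
 [ 1.089  1.21 ]
 [-1.162 -1.169]
 [-0.062  0.755]] [616.473 -90.118  38.   ]
no far [ 598.794 -155.274   -0.269] [616.835 -89.71   38.   ]
[ 596.264 -154.64    -0.277]
long edge len 215.62251128326994 yaw -16.31941563595305
long edge len 212.83836749065432 yaw -16.398818488397563
```

Request:
{"method": "servo_tool", "body": {"deltas": [[[0,0,0],[0,0,0]],[[0,0,0],[0,0,0]],[[0,0,0],[0,0,0]],[[0,0,0],[0,0,0]],[[0,0,0],[0,0,0]],[[0,0,0],[0,0,0]]], "fingers": 0}}

```text
time: 13.28
tool_pos: [441.1, 174.5, 47.9]
tcp_rot: [3.14, 1.064, 1.57]
contact_force: [0.3, -0.2, -0.4]
grip_width: 45.8
finger_force: 30.0
```

```bash
python3 - <<'E'
from kin import *
k,S,e=fit()
p,r=pose();print(p,r.as_euler('xyz'),bot.get_obs()['grip_width'])
A=tool(29,-90,0);F=tool(29,-106.3,-16.3)
for s in(0,.25,.5,.75,1): print(chk([441+s*177,191-s*276,130],29,-90-16.3*s,-16.3*s,k))
print(chk([617.8,-84.6,66],29,-106.3,-16.3,k))
plan([([441,191,122],A,4),([617.8,-84.6,122],F,14)])
E
```

```text
[441.11184367 174.46467665  47.88910214] [3.14005806 1.06431055 1.5695398 ] 45.83681098131139
(array([ 0.68,  0.84,  1.47, -0.75,  1.66,  0.95]), np.float64(0.0))
(array([ 0.53,  0.84,  1.46, -0.81,  1.62,  0.91]), np.float64(0.0))
(array([ 0.38,  0.85,  1.42, -0.86,  1.59,  0.85]), np.float64(0.0))
(array([ 0.25,  0.89,  1.33, -0.9 ,  1.59,  0.78]), np.float64(0.0))
(array([ 0.13,  0.95,  1.19, -0.93,  1.61,  0.69]), np.float64(0.0))
(array([ 0.13,  1.04,  1.19, -0.93,  1.55,  0.76]), np.float64(0.0))
[[[-0.0142,-0.0,-0.0079],[0.01,-0.0,-0.01]],[[-0.0142,-0.0,-0.0078],[0.0,-0.01,-0.01]],[[-0.0142,-0.0001,-0.0079],[0.01,-0.0,-0.01]],[[-0.0142,0.0,-0.0078],[0.0,-0.01,-0.0]]]
[[[-0.0095,0.0123,0.0172],[1.02,-0.0,0.56]],[[-0.0095,0.0127,0.017],[1.02,0.0,0.57]],[[-0.0092,0.0131,0.0168],[1.02,-0.0,0.56]],[[-0.0092,0.0134,0.0165],[1.01,0.0,0.57]],[[-0.009,0.0139,0.0162],[1.02,-0.0,0.56]],[[-0.0089,0.0142,0.016],[1.02,-0.0,0.56]],[[-0.0087,0.0146,0.0158],[1.02,-0.0,0.57]],[[-0.0086,0.0149,0.0155],[1.02,-0.0,0.56]],[[-0.0084,0.0154,0.0152],[1.02,-0.0,0.57]],[[-0.0083,0.0156,0.0149],[1.02,-0.0,0.56]],[[-0.0081,0.016,0.0146],[1.02,-0.0,0.57]],[[-0.0079,0.0164,0.0143],[1.01,-0.0,0.56]],[[-0.0078,0.0166,0.0141],[1.02,-0.0,0.56]],[[-0.0076,0.017,0.0137],[1.02,-0.0,0.57]]]
end [ 613.1 -100.5  112.8] [3.141 1.065 1.286]
```

Request:
{"method": "servo_tool", "body": {"deltas": [[[-0.0142,0,-0.0079],[0,0,0]],[[-0.0142,0,-0.0079],[0,0,0]],[[-0.0142,0,-0.0079],[0,0,0]],[[-0.0142,0,-0.0079],[0,0,0]],[[-0.0095,0.0123,0.0172],[1.02,0,0.56]],[[-0.0095,0.0127,0.017],[1.02,0,0.57]],[[-0.0092,0.0131,0.0168],[1.02,0,0.56]],[[-0.0092,0.0134,0.0165],[1.02,0,0.57]],[[-0.009,0.0139,0.0162],[1.02,0,0.56]],[[-0.0089,0.0142,0.016],[1.02,0,0.56]],[[-0.0087,0.0146,0.0158],[1.02,0,0.57]],[[-0.0086,0.0149,0.0155],[1.02,0,0.56]],[[-0.0084,0.0154,0.0152],[1.02,0,0.57]],[[-0.0083,0.0156,0.0149],[1.02,0,0.56]],[[-0.0081,0.016,0.0146],[1.02,0,0.57]],[[-0.0079,0.0164,0.0143],[1.02,0,0.56]],[[-0.0078,0.0166,0.0141],[1.02,0,0.56]],[[-0.0076,0.017,0.0137],[1.02,0,0.57]],[[0,0,0],[0,0,0]]]}}

```text
time: 15.65
tool_pos: [613.6, -102.6, 112.8]
tcp_rot: [3.14, 1.064, 1.281]
contact_force: [0.5, -0.1, -3.1]
grip_width: 46.2
finger_force: 30.0
```

```bash
python3 - <<'E'
from h import *
p,r=pose();print(p,r.as_euler('xyz'),p-19*r.as_matrix()[:,2])
F=tool(29,-106.3,-16.3)
plan([([617.8,-84.6,82],F,4)])
im=bot.capture("side");t=bot.capture("top")
cv2.imwrite("pics/side3.png",im[:,:,::-1]);cv2.imwrite("pics/top3.png",t[:,:,::-1])
cv2.imwrite("pics/v4.png",cv2.convertScaleAbs(np.hstack([cv2.resize(im[160:250,290:370],(400,450),interpolation=cv2.INTER_CUBIC),cv2.resize(t[195:263,322:382],(400,450),interpolation=cv2.INTER_CUBIC)])[:,:,::-1],alpha=1.4))
E
```

```text
[ 613.55447885 -102.56059045  112.84506015] [3.13953557 1.06423551 1.28097813] [618.26491499 -86.62837798 122.06332449]
[[[0.009,-0.0003,0.0045],[-0.04,-0.01,-0.04]],[[0.009,-0.0002,0.0044],[-0.03,-0.0,-0.03]],[[0.0089,-0.0003,0.0045],[-0.04,-0.01,-0.04]],[[0.009,-0.0002,0.0044],[-0.04,-0.0,-0.04]]]
end [ 613.1 -100.5   72.8] [-3.142  1.065  1.286]
```

View pics/v4.png

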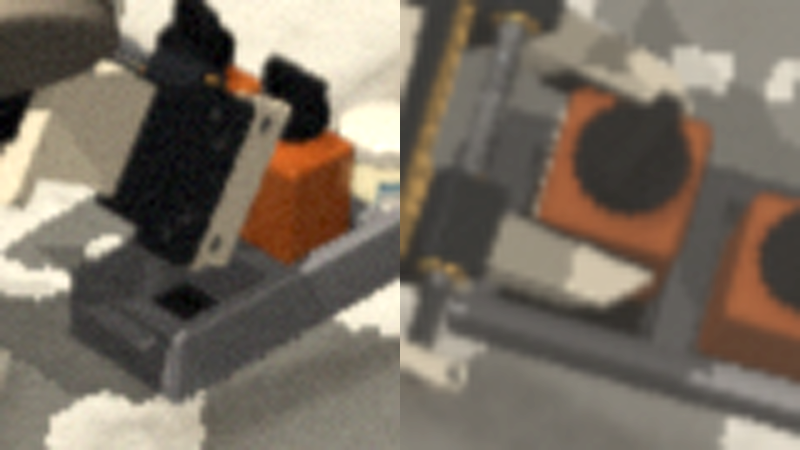

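The top crop shows the bottle held upright over the free bay, its top face centred at crop (626,171). The neighbouring bottle at right is clear. I'll check the offset.

```bash
python3 - <<'E'
from h import *
def back(px,z): return least_squares(lambda q:proj("top",[q[0],q[1],z])[0]-px,[440,190]).x.round(1)
for c in((572,90),(712,128),(540,215),(626,171)): print(back(np.array([(c[0]-400)/6.667+322,c[1]/6.62+195]),142.8))
E
```

```text
[640.8 -75. ]
[ 629.1 -117.6]
[601.3 -64.9]
[615.3 -91.2]
```

```bash
python3 - <<'E'
from h import *
F=tool(29,-106.3,-16.3)
plan([([618.4,-85.2,100],F,3),([618.4,-85.2,84],F,4)])
E
```

```text
[[[0.0063,0.0003,0.0036],[-0.02,-0.01,-0.01]],[[0.0064,0.0004,0.0036],[-0.03,-0.01,-0.0]],[[0.0063,0.0003,0.0036],[-0.02,-0.0,-0.01]]]
[[[0.0035,-0.0,0.0019],[-0.0,-0.0,0.0]],[[0.0035,-0.0,0.002],[-0.0,-0.0,0.0]],[[0.0035,-0.0,0.0019],[-0.0,-0.0,0.0]],[[0.0035,-0.0,0.0019],[-0.0,-0.0,0.0]]]
end [ 613.8 -101.1   74.8] [-3.142  1.065  1.286]
```

Request:
{"method": "servo_tool", "body": {"deltas": [[[0.0063,0.0003,0.0036],[0,0,0]],[[0.0063,0.0003,0.0036],[0,0,0]],[[0.0063,0.0003,0.0036],[0,0,0]],[[0.0035,0,0.0019],[0,0,0]],[[0.0035,0,0.0019],[0,0,0]],[[0.0035,0,0.0019],[0,0,0]],[[0.0035,0,0.0019],[0,0,0]],[[0,0,0],[0,0,0]]]}}

```text
time: 16.75
tool_pos: [613.9, -100.8, 74.9]
tcp_rot: [-3.141, 1.064, 1.286]
contact_force: [0.5, -0.0, -2.8]
grip_width: 45.8
finger_force: 30.0
```

Request:
{"method": "servo_tool", "body": {"deltas": [[[0.003,0,0.0017],[0,0,0]],[[0.003,0,0.0017],[0,0,0]],[[0.003,0,0.0017],[0,0,0]],[[0.003,0,0.0017],[0,0,0]],[[0,0,0],[0,0,0]],[[0,0,0],[0,0,0]]]}}

```text
time: 17.5
tool_pos: [614.0, -100.9, 61.5]
tcp_rot: [3.141, 1.064, 1.285]
contact_force: [-0.1, -0.1, -2.7]
grip_width: 45.4
finger_force: 30.0
```

Request:
{"method": "servo_tool", "body": {"deltas": [[[0.0009,0,0.0005],[0,0,0]],[[0.0009,0,0.0005],[0,0,0]],[[0.0009,0,0.0005],[0,0,0]],[[0.0009,0,0.0005],[0,0,0]],[[0,0,0],[0,0,0]],[[0,0,0],[0,0,0]]]}}

```text
time: 18.25
tool_pos: [614.0, -100.9, 57.3]
tcp_rot: [3.141, 1.064, 1.285]
contact_force: [-0.5, -0.5, -2.9]
grip_width: 46.0
finger_force: 30.0
```

Request:
{"method": "servo_tool", "body": {"deltas": [[[0.0009,0,0.0005],[0,0,0]],[[0.0009,0,0.0005],[0,0,0]],[[0.0007,0,0.0004],[0,0,0]],[[0,0,0],[0,0,0]],[[0,0,0],[0,0,0]]]}}

```text
time: 18.88
tool_pos: [613.9, -100.9, 54.9]
tcp_rot: [3.14, 1.065, 1.285]
contact_force: [-1.0, 1.2, 1.6]
grip_width: 45.6
finger_force: 30.0
```

Request:
{"method": "servo_tool", "body": {"deltas": [[[0.0009,0,0.0005],[0,0,0]],[[0,0,0],[0,0,0]],[[0,0,0],[0,0,0]]]}}

```text
time: 19.25
tool_pos: [614.0, -100.9, 54.9]
tcp_rot: [3.139, 1.066, 1.283]
contact_force: [-2.5, 2.8, 7.7]
grip_width: 45.8
finger_force: 30.0
```

Request:
{"method": "servo_tool", "body": {"deltas": [[[0,0,0],[0,0,0]],[[0,0,0],[0,0,0]],[[0,0,0],[0,0,0]],[[0,0,0],[0,0,0]]], "fingers": 1}}

```text
time: 19.75
tool_pos: [613.9, -101.0, 53.2]
tcp_rot: [3.141, 1.064, 1.286]
contact_force: [0.1, 0.0, -0.6]
grip_width: 81.2
finger_force: 0.0
```

```bash
python3 - <<'E'
from kin import *
k,S,e=fit()
p,r=pose();print(p,r.as_euler('xyz'))
F=tool(29,-106.3,-16.3)
for g in([618.4,-85,64],[630,-45,75],[630,-45,220]):print(chk(g,29,-106.3,-16.3,k))
V=tool(90,-106.3,-16.3)
print(chk([616,-90,220],90,-106.3,-16.3,k))
plan([([628,-50,74],F,4),([628,-50,220],F,6),([580,20,240],V,10)])
E
```

```text
[ 613.91394811 -100.99105218   53.22775271] [3.14114438 1.06430212 1.28556835]
(array([ 0.13,  1.04,  1.19, -0.93,  1.55,  0.76]), np.float64(0.0))
(array([ 0.18,  1.06,  1.11, -0.9 ,  1.62,  0.74]), np.float64(0.0))
(array([ 0.18,  0.88,  1.05, -0.92,  1.76,  0.55]), np.float64(0.0))
(array([-0.27,  0.54,  1.28, -0.  ,  1.32,  0.02]), np.float64(0.0))
[[[0.0019,-0.0002,-0.0093],[-0.0,-0.0,-0.01]],[[0.0018,-0.0002,-0.0094],[-0.01,-0.01,-0.0]],[[0.0019,-0.0002,-0.0093],[0.0,-0.0,-0.01]],[[0.0019,-0.0002,-0.0093],[-0.0,-0.01,-0.0]]]
[[[-0.0213,0.0,-0.0118],[-0.0,0.0,-0.0]],[[-0.0213,0.0,-0.0118],[-0.0,0.0,-0.0]],[[-0.0213,0.0,-0.0118],[-0.0,0.0,-0.0]],[[-0.0212,0.0,-0.0118],[-0.0,0.0,-0.0]],[[-0.0213,0.0,-0.0118],[-0.0,0.0,-0.0]],[[-0.0213,0.0,-0.0118],[-0.0,0.0,-0.0]]]
[[[0.0029,-0.0066,-0.0058],[-0.0,6.1,-0.0]],[[0.0034,-0.0065,-0.0056],[-0.0,6.1,-0.0]],[[0.0041,-0.0066,-0.0055],[-0.0,6.1,-0.0]],[[0.0046,-0.0066,-0.0052],[-0.0,6.1,-0.0]],[[0.0051,-0.0066,-0.0049],[-0.0,6.1,-0.0]],[[0.0057,-0.0065,-0.0046],[-0.0,6.1,-0.0]],[[0.0061,-0.0066,-0.0041],[-0.0,6.1,-0.0]],[[0.0065,-0.0066,-0.0037],[-0.0,6.1,-0.0]],[[0.0068,-0.0065,-0.0032],[-0.0,6.1,-0.0]],[[0.0072,-0.0066,-0.0027],[-0.0,6.1,-0.0]]]
end [580.  20. 221.] [-3.142  0.     1.286]
```

Request:
{"method": "servo_tool", "body": {"deltas": [[[0.0019,-0.0002,-0.0093],[0,0,0]],[[0.0019,-0.0002,-0.0093],[0,0,0]],[[0.0019,-0.0002,-0.0093],[0,0,0]],[[0.0019,-0.0002,-0.0093],[0,0,0]],[[-0.0213,0,-0.0118],[0,0,0]],[[-0.0213,0,-0.0118],[0,0,0]],[[-0.0213,0,-0.0118],[0,0,0]],[[-0.0213,0,-0.0118],[0,0,0]],[[-0.0213,0,-0.0118],[0,0,0]],[[-0.0213,0,-0.0118],[0,0,0]],[[0.003,-0.0066,-0.0058],[0,6.1,0]],[[0.0035,-0.0066,-0.0056],[0,6.1,0]],[[0.004,-0.0066,-0.0055],[0,6.1,0]],[[0.0046,-0.0066,-0.0052],[0,6.1,0]],[[0.005,-0.0066,-0.005],[0,6.1,0]],[[0.0057,-0.0066,-0.0046],[0,6.1,0]],[[0.006,-0.0066,-0.0041],[0,6.1,0]],[[0.0065,-0.0066,-0.0037],[0,6.1,0]],[[0.0068,-0.0066,-0.0032],[0,6.1,0]],[[0.0072,-0.0066,-0.0027],[0,6.1,0]]]}}

```text
time: 22.25
tool_pos: [579.6, 20.2, 222.4]
tcp_rot: [3.14, -0.004, 1.287]
contact_force: [-0.3, -0.1, 0.5]
grip_width: 92.0
finger_force: 0.0
```

```bash
python3 - <<'E'
from h import *
p,r=pose();print(p,r.as_euler('xyz'),bot.get_obs()['joint_positions'].round(2))
im=bot.capture("side");t=bot.capture("top")
cv2.imwrite("pics/side4.png",im[:,:,::-1]);cv2.imwrite("pics/top4.png",t[:,:,::-1])
g=np.hstack([cv2.resize(im[160:220,300:360],(400,400),interpolation=cv2.INTER_CUBIC),cv2.resize(t[200:250,330:380],(400,400),interpolation=cv2.INTER_CUBIC)])[:,:,::-1]
cv2.imwrite("pics/v5.png",(255*(g/255.)**.5).astype(np.uint8))
E
```

```text
[579.56144319  20.174346   222.40116633] [ 3.13980829 -0.0035201   1.28729147] [-0.1   0.44  1.38  0.    1.32  0.18]
```

View pics/v5.png

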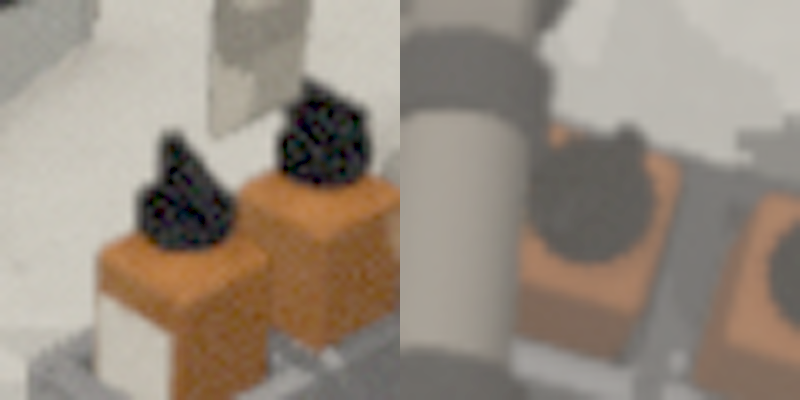

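The crop shows the bottle down in the bay with the label facing the carrier's +y. In the top crop the cap disc is at about (590,195), and the wing tip sticks out near (625,130). I'll fit the cap silhouette in both views to get the wing angle.

```bash
cat > wing.py <<'E'
from h import *
import sys
def fitwing(ft,fs,uset=True):
    K=6;out={}
    obs={}
    for n,f,(x0,y0,x1,y1) in(("top",ft,(345,210,366,236)),("side",fs,(314,176,338,200))):
        im=cv2.imread(f)[y0:y1,x0:x1].astype(np.float32).max(2)
        im=cv2.resize(im,None,fx=K,fy=K,interpolation=cv2.INTER_CUBIC)
        obs[n]=((im<(55 if n=="side" else 62)),x0,y0)
    def ren(n,cx,cy,phi):
        m,x0,y0=obs[n];M=np.zeros(m.shape,np.uint8)
        a=np.linspace(0,2*np.pi,40);B=7.
        sk=np.vstack([np.c_[cx+17*np.cos(a),cy+17*np.sin(a),np.full(40,B+z)] for z in(86,98)])
        c,s=np.cos(phi),np.sin(phi)
        w=np.array([(cx+c*u-s*v,cy+s*u+c*v,B+z) for u in(-18,18) for v in(-5,5) for z in(97,116)])
        for P in(sk,w):
            q=((proj(n,P)-[x0,y0]+.5)*K-.5).astype(np.int32);cv2.fillConvexPoly(M,cv2.convexHull(q),1)
        return M>0
    def cost(n,*q):
        A=ren(n,*q[:3]);A=np.roll(A,(int(round(q[4])),int(round(q[3]))),(0,1));m=obs[n][0];return (A^m).sum()/m.sum()
    for n in obs:
        r=[]
        for deg in range(0,180,5):
            best=min((cost(n,615.7,-90.5,np.radians(deg),dx,dy),dx,dy) for dx in range(-10,11,2) for dy in range(-10,11,2));r.append((round(best[0],3),deg,best[1],best[2]))
        print(n,obs[n][0].sum(),sorted(r)[:6],max(r)[0])
if __name__=="__main__": fitwing(*sys.argv[1:3])
E
python3 - <<'E'
import cv2
t=cv2.imread('pics/top4.png').max(2);print(t[212:234:2,344:368:2]);s=cv2.imread('pics/side4.png').max(2);print(s[178:200:2,314:340:2])
E
python3 wing.py pics/top4.png pics/side4.png
```

```text
[[ 44  42  62 136 140 141 141 141 139 139 138 139]
 [ 46  44  55 108 135 139 141 135 137 137 138 137]
 [ 65  43  60  91  78  82  86  50  98 137 139 139]
 [ 72  45  44  47  38  38  37  37  52  96 107 132]
 [ 71  44  36  35  36  36  38  37  64 110  80  64]
 [ 69  39  35  35  35  36  37  37  42  97  91  60]
 [ 66  40  36  37  37  38  37  36  39  82  73  59]
 [ 66  41  35  39  37  36  36  37  40  84  56  59]
 [ 67  60  35  38  35  37  35  37  46  82  55  60]
 [ 72 101  51  35  35  35  36  43  73  78  58  59]
 [ 73 110 100  65  46  46  59  86  95  60  59  60]]
[[159 162 164 163 159 157 152 157 156 122 121 107 136]
 [159 162 164 167 159  66  42 147 158 113 147 161 161]
 [157 162 158 165 157  26   3  49 149 161 162 163 160]
 [162 166 161 162 153  31   6  17  62 158 163 162 168]
 [164 165 167 163 154  23  12  11  16 104 163 155 133]
 [165 162 164 114  28   9   8  11  13  15  92 123 126]
 [162 160 163  65   1  10   4   5  12   6  15  86 111]
 [161 163 163  64   9   6   1   3   2   5  17  76  84]
 [166 162 159  69  10   9  14   8   6   6  21  77  82]
 [161 137 118 105  54  15  11   6  10  24  82  97  84]
 [121 124 126 118 117 105 108 106 105 113 103 109 114]]
top 10451 [(np.float64(0.294), 60, -6, -8), (np.float64(0.296), 65, -6, -8), (np.float64(0.297), 55, -6, -8), (np.float64(0.302), 50, -6, -8), (np.float64(0.304), 70, -6, -8), (np.float64(0.31), 45, -6, -8)] 0.37
side 6422 [(np.float64(0.171), 135, 0, 2), (np.float64(0.18), 130, -2, 2), (np.float64(0.194), 125, -2, 0), (np.float64(0.198), 140, 0, 6), (np.float64(0.217), 120, 0, 0), (np.float64(0.22), 145, 0, 6)] 0.457
```

```bash
sed -i 's/(345,210,366,236)/(348,213,364,236)/; s/else 62/else 53/; s/range(0,180,5)/range(90,180,6)/; s/range(-10,11,2)/range(-12,13,2)/g; s/(314,176,338,200)/(316,176,338,199)/' wing.py; python3 wing.py pics/top4.png pics/side4.png
python3 - <<'E'
import sys; sys.path.insert(0,'.')
from h import *
im=cv2.imread('pics/top4.png').max(2)
print(im[213:222,352:363])
for phi in(120,127,134,141,148):
  u=np.radians(phi);print(phi,proj("top",[[615.7-18*np.cos(u)+s*5*np.sin(u),-90.5-18*np.sin(u)-s*5*np.cos(u),123] for s in(-1,1)]).round(1).tolist())
E
```

```text
top 6742 [(np.float64(0.179), 138, -4, -2), (np.float64(0.181), 144, -4, -2), (np.float64(0.183), 132, -2, -6), (np.float64(0.185), 150, -2, -6), (np.float64(0.188), 126, -2, -8), (np.float64(0.194), 90, 0, -10)] 0.212
side 6420 [(np.float64(0.176), 132, -2, 2), (np.float64(0.188), 138, 0, 6), (np.float64(0.191), 126, -2, 0), (np.float64(0.217), 120, 0, 0), (np.float64(0.22), 144, 0, 6), (np.float64(0.231), 114, -2, 0)] 0.364
[[140 141 140 140 141 141 140 138 138 137 138]
 [135 138 139 140 141 137 135 135 137 138 137]
 [102 108 123 134 130 100  91 105 132 137 138]
 [ 78  73  82  90  86  59  50  65  98 132 137]
 [ 51  46  48  49  48  40  37  42  65 108 130]
 [ 38  38  38  38  37  38  37  39  52  82  96]
 [ 35  36  37  35  37  37  37  41  59  94  97]
 [ 36  37  36  37  38  36  37  40  64 107 110]
 [ 36  37  36  36  37  36  37  39  52  88 110]]
120 [[363.3, 220.8], [360.8, 216.7]]
127 [[363.0, 219.7], [360.0, 216.0]]
134 [[362.5, 218.8], [359.1, 215.4]]
141 [[361.9, 217.9], [358.1, 214.9]]
148 [[361.2, 217.0], [357.1, 214.5]]
```

```bash
python3 - <<'E'
from kin import *
k,S,e=fit()
W=tool(90,-46,44)
for a in(44,0,-20,-30):print(chk([615.6,-90.2,126],90,a-90,a,k))
plan([([615.6,-90.2,190],W,10),([615.6,-90.2,127],W,5)])
E
```

```text
(array([-0.27,  0.63,  1.4 ,  0.  ,  1.12, -1.04]), np.float64(0.0))
(array([-0.27,  0.63,  1.4 , -0.  ,  1.12, -0.27]), np.float64(0.0))
(array([-0.27,  0.63,  1.4 , -0.  ,  1.12,  0.08]), np.float64(0.0))
(array([-0.27,  0.63,  1.4 , -0.  ,  1.12,  0.26]), np.float64(0.0))
[[[-0.0094,0.0066,0.0052],[0.01,0.0,-6.04]],[[-0.0101,0.0055,0.0051],[0.02,0.0,-6.04]],[[-0.0106,0.0044,0.0052],[0.01,-0.0,-6.03]],[[-0.011,0.0033,0.0052],[0.01,-0.0,-6.04]],[[-0.0113,0.0021,0.0051],[0.02,0.0,-6.04]],[[-0.0114,0.001,0.0052],[0.01,-0.0,-6.04]],[[-0.0115,-0.0003,0.0052],[0.01,-0.0,-6.04]],[[-0.0114,-0.0015,0.0051],[0.01,-0.0,-6.04]],[[-0.0112,-0.0027,0.0052],[0.02,0.0,-6.03]],[[-0.0108,-0.0038,0.0052],[0.01,-0.0,-6.04]]]
[[[-0.0,-0.0,0.0126],[0.0,0.0,-0.0]],[[-0.0,-0.0,0.0126],[0.0,0.0,-0.0]],[[-0.0,-0.0,0.0126],[0.0,0.0,-0.0]],[[-0.0,-0.0,0.0126],[0.0,0.0,-0.0]],[[-0.0,-0.0,0.0126],[0.0,0.0,-0.0]]]
end [615.6 -90.2 108. ] [3.142 0.    2.339]
```

Request:
{"method": "servo_tool", "body": {"deltas": [[[-0.0094,0.0066,0.0052],[0,0,-6.04]],[[-0.01,0.0055,0.0052],[0,0,-6.04]],[[-0.0106,0.0044,0.0052],[0,0,-6.04]],[[-0.011,0.0033,0.0052],[0,0,-6.04]],[[-0.0113,0.0021,0.0052],[0,0,-6.04]],[[-0.0114,0.001,0.0052],[0,0,-6.04]],[[-0.0115,-0.0003,0.0052],[0,0,-6.04]],[[-0.0114,-0.0015,0.0052],[0,0,-6.04]],[[-0.0112,-0.0027,0.0052],[0,0,-6.04]],[[-0.0108,-0.0038,0.0052],[0,0,-6.04]],[[0,0,0],[0,0,0]]], "fingers": 0.45}}

```text
time: 23.72
tool_pos: [616.2, -89.3, 168.7]
tcp_rot: [-3.14, 0.0, 2.339]
contact_force: [0.0, 0.7, -0.1]
grip_width: 41.3
finger_force: 0.0
```

Request:
{"method": "servo_tool", "body": {"deltas": [[[0,0,0.0126],[0,0,0]],[[0,0,0.0126],[0,0,0]],[[0,0,0.0126],[0,0,0]],[[0,0,0.0126],[0,0,0]],[[0,0,0.011],[0,0,0]],[[0,0,0],[0,0,0]]]}}

```text
time: 24.48
tool_pos: [615.6, -88.6, 106.6]
tcp_rot: [-3.141, -0.002, 2.34]
contact_force: [-0.1, 0.7, 0.2]
grip_width: 41.3
finger_force: 0.0
```

Request:
{"method": "servo_tool", "body": {"deltas": [[[0,0,-0.001],[0,0,0]],[[0,0,0],[0,0,0]],[[0,0,0],[0,0,0]],[[0,0,0],[0,0,0]],[[0,0,0],[0,0,0]],[[0,0,0],[0,0,0]]], "fingers": 0}}

```text
time: 25.22
tool_pos: [616.4, -88.8, 109.1]
tcp_rot: [3.141, 0.001, 2.34]
contact_force: [-0.6, -0.2, 2.8]
grip_width: 9.7
finger_force: 30.0
```

```bash
python3 - <<'E'
from h import *
o=bot.get_obs();print(o['moment'],o['contact_force'],o['tcp_rot'],o['grip_width'],o['finger_force'],o['tool_pos'])
E
```

```text
[ 0.02421177 -0.12816637 -0.02657668] [-0.58467719 -0.24554501  2.77190324] [3.14072518e+00 6.72932320e-04 2.34016849e+00] 9.654166958031729 29.971384406089783 [616.39747455 -88.82614703 109.09683836]
```

Request:
{"method": "servo_tool", "body": {"deltas": [[[0,0,0],[0,0,5]],[[0,0,0],[0,0,5]],[[0,0,0],[0,0,5]],[[0,0,0],[0,0,5]],[[0,0,0],[0,0,5]],[[0,0,0],[0,0,5]],[[0,0,0],[0,0,5]],[[0,0,0],[0,0,5]],[[0,0,0],[0,0,5]],[[0,0,0],[0,0,5]],[[0,0,0],[0,0,0]]]}}

```text
time: 26.6
tool_pos: [616.8, -88.8, 109.2]
tcp_rot: [3.14, -0.0, 1.468]
contact_force: [1.6, -0.1, 3.0]
grip_width: 9.4
finger_force: 30.0
```

```bash
cat > st.py <<'E'
from h import *
o=bot.get_obs();print(o['moment'].round(2),o['contact_force'].round(1),o['tcp_rot'].round(3),o['grip_width'],o['tool_pos'].round(1),o['time'])
E
python3 st.py
```

```text
[ 0.12 -0.38  0.03] [ 1.6 -0.1  3. ] [ 3.14  -0.     1.468] 9.379904590485003 [616.8 -88.8 109.2] 26.6
```

Request:
{"method": "servo_tool", "body": {"deltas": [[[0,0,0],[0,0,2]],[[0,0,0],[0,0,2]],[[0,0,0],[0,0,2]],[[0,0,0],[0,0,2]],[[0,0,0],[0,0,0]]]}}

```text
time: 27.22
tool_pos: [616.7, -88.8, 109.2]
tcp_rot: [3.14, -0.001, 1.326]
contact_force: [2.4, 0.2, 4.8]
grip_width: 9.6
finger_force: 30.0
```

```bash
python3 st.py
```

```text
[ 0.12 -0.62  0.01] [2.4 0.2 4.8] [ 3.140e+00 -1.000e-03  1.326e+00] 9.645431978284591 [616.7 -88.8 109.2] 27.225
```

Request:
{"method": "servo_tool", "body": {"deltas": [[[0,0,0],[0,0,2]],[[0,0,0],[0,0,2]],[[0,0,0],[0,0,2]],[[0,0,0],[0,0,0]]]}}

```text
time: 27.72
tool_pos: [616.6, -89.1, 109.2]
tcp_rot: [3.14, -0.0, 1.222]
contact_force: [2.0, 0.3, 5.1]
grip_width: 9.9
finger_force: 30.0
```

```bash
python3 st.py
```

```text
[-0.1  -0.57  0.01] [2.  0.3 5.1] [ 3.14  -0.     1.222] 9.906272500017511 [616.6 -89.1 109.2] 27.725
```

Request:
{"method": "servo_tool", "body": {"deltas": [[[0,0,0],[0,0,2]],[[0,0,0],[0,0,2]],[[0,0,0],[0,0,2]],[[0,0,0],[0,0,0]]]}}

```text
time: 28.22
tool_pos: [616.8, -88.8, 109.2]
tcp_rot: [3.14, -0.001, 1.118]
contact_force: [4.0, 0.1, 5.8]
grip_width: 9.6
finger_force: 30.1
```

```bash
python3 st.py
```

```text
[ 0.06 -0.69  0.33] [4.  0.1 5.8] [ 3.140e+00 -1.000e-03  1.118e+00] 9.582817281073051 [616.8 -88.8 109.2] 28.225
```

Request:
{"method": "servo_tool", "body": {"deltas": [[[0,0,0],[0,0,2]],[[0,0,0],[0,0,2]],[[0,0,0],[0,0,0]]]}}

```text
time: 28.6
tool_pos: [616.7, -88.4, 109.3]
tcp_rot: [3.14, -0.001, 1.049]
contact_force: [3.6, 1.9, 6.3]
grip_width: 9.5
finger_force: 30.3
```

```bash
python3 st.py
```

```text
[ 0.4  -0.61  0.43] [3.6 1.9 6.3] [ 3.140e+00 -1.000e-03  1.049e+00] 9.474113189206708 [616.7 -88.4 109.3] 28.6
```

Request:
{"method": "servo_tool", "body": {"deltas": [[[0,0,0],[0,0,2]],[[0,0,0],[0,0,1]],[[0,0,0],[0,0,0]],[[0,0,0],[0,0,0]]]}}

```text
time: 29.1
tool_pos: [616.6, -88.2, 109.3]
tcp_rot: [3.141, -0.001, 0.997]
contact_force: [2.8, 1.6, 6.8]
grip_width: 10.3
finger_force: 31.4
```

```bash
python3 st.py
```

```text
[ 0.46 -0.57  0.61] [2.8 1.6 6.8] [ 3.141e+00 -1.000e-03  9.970e-01] 10.334525676870937 [616.6 -88.2 109.3] 29.1
```

Request:
{"method": "servo_tool", "body": {"deltas": [[[0,0,0],[0,0,0]],[[0,0,0],[0,0,0]],[[0,0,0],[0,0,0]],[[0,0,0],[0,0,0]],[[0,0,-0.01],[0,0,0]],[[0,0,-0.02],[0,0,0]],[[0,0,-0.03],[0,0,0]],[[0,0,-0.03],[0,0,0]],[[0.03,0,-0.02],[0,0,0]],[[0.03,0,0],[0,0,0]],[[0.03,0,0],[0,0,0]],[[0.03,0,0],[0,0,0]],[[0.03,0,0],[0,0,0]],[[0,0,0],[0,0,0]]], "fingers": 0.45}}

```text
time: 30.85
tool_pos: [698.2, 39.1, 219.0]
tcp_rot: [3.141, -0.001, 0.999]
contact_force: [-0.4, -0.6, -0.1]
grip_width: 41.5
finger_force: 0.0
```

```bash
python3 st.py; python3 - <<'E'
from h import *
im=bot.capture("side");t=bot.capture("top")
cv2.imwrite("pics/side5.png",im[:,:,::-1]);cv2.imwrite("pics/top5.png",t[:,:,::-1])
g=np.hstack([cv2.resize(im[155:245,295:385],(400,400),interpolation=cv2.INTER_CUBIC),cv2.resize(t[190:270,325:405],(400,400),interpolation=cv2.INTER_CUBIC)])[:,:,::-1]
cv2.imwrite("pics/v6.png",(255*(g/255.)**.6).astype(np.uint8))
E
sed -i 's/range(90,180,6)/range(0,180,6)/' wing.py; python3 wing.py pics/top5.png pics/side5.png
```

```text
[-0.07 -0.08  0.03] [-0.4 -0.6 -0.1] [ 3.141e+00 -1.000e-03  9.990e-01] 41.52560258376829 [698.2  39.1 219. ] 30.85
top 6259 [(np.float64(0.216), 66, -4, -6), (np.float64(0.217), 60, -6, -6), (np.float64(0.218), 72, -4, -6), (np.float64(0.221), 78, -2, -6), (np.float64(0.223), 54, -6, -6), (np.float64(0.225), 84, -2, -6)] 0.255
side 7829 [(np.float64(0.117), 78, 0, 2), (np.float64(0.125), 72, 0, 2), (np.float64(0.13), 66, 0, 4), (np.float64(0.132), 84, 0, 2), (np.float64(0.15), 60, 0, 4), (np.float64(0.157), 90, 0, 2)] 0.272
```

View pics/v6.png

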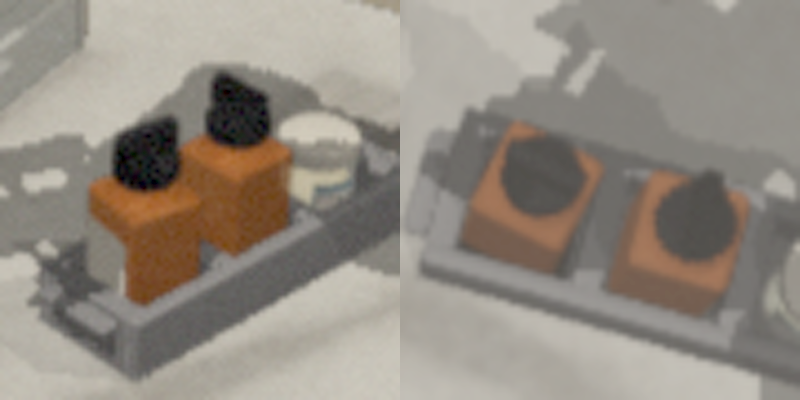

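The bottle stands upright in the bay, the wing lines up with its x axis, and the neighbouring bottle and jar are undisturbed. The cap stopped hard, with the moment rising to 0.6 N m. Handing in.

```bash
python3 -c "
from plant import bot
print(bot.close_job())"
```

```text
the job is handed in; nothing more can be done
None
```

I stood the bottle up on the desk, let go, took it again, set it down in the free bay, twisted its cap clockwise to the hard stop and released it; I handed in at about 31 s, but the hand-in returned no verdict.

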